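# Tip a pipette carton onto its back and load it in its bench holder

## Task

Load the tall carton of plastic pipettes into the steel bench holder. First stand it on the bench with its plain back square against the middle of the work board's right-hand edge (the one facing the cartons) and let go of it, then push it over, high up on its window side, so that it falls onto the board and lies there flat on its back. Then pick it up again and lay it flat in the holder, window up, and leave everything else on the bench where it is.

Things in the scene. Friction and masses are not known exactly. Their poses are not given: they have to be found in the camera images.
- carton_center (a point): Centre of the tall brown carton of plastic pipettes: 165 mm long (z), 60 wide (y), 50 thick (x), about 0.25 kg, firm (grip 20 to 40 N). It starts standing on end on the bench, z up, this point 82.5 mm up. Its x points out of the front face, which has an open 36 x 80 mm window with white pipette stems showing; the back face (-x) is plain.
- carton_heel (a point): Middle of the bottom edge of the tall carton's plain back: 25 mm along -x and 82.5 mm along -z from its centre, same axes.
- board_edge (a point): White plastic work board, fixed on the bench: 200 (x) by 280 mm (y), 12 mm thick. This point: middle of its 200 mm edge on the robot's right, at bench level. x runs along the edge, y from the edge onto the board, z up. A carton standing on the bench against this edge and pushed to +y pivots on it and falls onto the board, its foot overhanging by about 20 to 35 mm.
- holder_floor (a point): Fixed stainless-steel holder, a shallow open tray to the robot's left: inside 185 mm (its x) by 78 mm (its y), floor 6 mm above the bench, all round a 3 mm thick lip whose top is 12 mm above the floor. This point: centre of the floor, z up. The carton lies in it lengthwise, either way round.
- short_carton: Bystander standing near the tall carton, a closed brown carton without a window, 100 mm tall, 62 mm wide (y), 48 mm thick (x); origin at the centre of its underside.
- burner: Bystander: gas burner on a round dark base of 90 mm, 148 mm tall, beyond the board; origin under its centre.
- dish_stack: Bystander: stack of four dishes, 90 mm across, 63 mm tall, beyond the board; origin under its centre.
- dish_red: Bystander: single red dish, 90 mm across, 15 mm tall, close to the robot on its left; origin under its centre.
- dish_green: Bystander: single green dish, 90 mm across, 15 mm tall, beyond the holder; origin under its centre.
- specimen_cup: Bystander: capped sample cup, 58 mm across, 71 mm tall, beyond the cartons; origin under its centre.
- marker: Bystander: marker pen, 140 mm long, lying close to the robot; origin under its middle.

How it is judged:
By the outcome, as a careful person would: the job done as asked, in the order asked, and still so for the second after the job is handed in, with the robot touching nothing.
It also fails if it takes over 58 s, if anything falls off the work surface, if the arm or the gripper's body presses on something with over 40 N, if the wrist force passes 120 N, or if a joint passes its speed limit or range.

## Robot

A 6-joint arm with a two-finger parallel gripper is mounted at the origin on the work surface. World frame = base frame: x ahead of the robot, y to its left, z up, the work surface at z = 0. Lengths are in m, angles in rad, forces in N, time in s.
With the tool pointing down it reaches from about 0.25 to 0.775 m from the base axis. Payload 4 kg.
Tool frame: the origin (TCP) lies at the centre of the arm's flange, where the gripper is bolted on; the fingertips stand 199 mm ahead of it and the grasp point (between the pads) lies 180 mm ahead of it (robot.tcp_to_tips is the z of the fingertips in the tool frame, in m); z points along the fingers, y is the line along which they close (so a half turn about z gives the same grasp; the last joint's range is limited). The gripper opens to 94 mm and grips with 3 to 60 N. Pads are 16 mm wide; open, the fingers measure 119 mm over their backs; the gripper's body (75 mm by 177 mm) begins 78 mm behind the grasp point.
Start: joints at [-1.376, 0.087, 1.371, -0, 1.684, -0.103], TCP at [0.161, -0.526, 0.405] pointing down, gripper open.
Joint ranges: [-3.1, 3.1], [-0.76, 2.03], [0.27, 2.55], [-1.08, 4.22], [0.17, 2.65], [-2.57, 2.57]. Speed limits (rad/s): [2.79, 2.79, 3.14, 3.14, 3.14, 3.14].

## Interface

Orientations are given as [roll, pitch, yaw] about the fixed x, y, z axes, in that order (R = Rz(yaw) Ry(pitch) Rx(roll)).
In Python, from bench import robot gives the robot as it stands.
- The arm moves only by the tool play_rows, never from a script. Its arguments are lists of equal length, an entry for each row: "translation": the shift along the tool's x, y, z scaled (see below), a list of three; "twist": the turn, a rotation vector about the tool's x, y, z scaled (see below), a list of three; "gripper": the opening, from -1 (shut) to 1 (fully open). A call has 1 to 8 rows; each row shifts and turns the commanded pose from where the row before left it, along the tool's axes as they then stand; what a row does not reach is not made up. The controller multiplies each number of a shift by 0.04 m and each number of a turn by 0.1 rad. A row lasts 1/10 s, in which the tool goes at most 50 mm and 8.59 degrees, less where a joint would pass 70% of its speed; a pose out of reach is approached as far as the arm can. A call with a number of a shift or a turn outside -1 to 1 is refused whole. A call with a gripper value outside its range is refused whole. The fingers move at their own pace and stop on an object; the grip force is fixed at half the most. Time passes only in rows, so rows that do not move let the fingers close. It gives the time, the measured TCP pose, the force, the opening and the grip force at its end, in the units of the state.
- robot.get_obs(): the state, without advancing time (a new reading comes with each control period).
- robot.snapshot(name): name is "scene" or "top" or "wrist"; returns the picture (400x640x3 uint8, red, green, blue); there is no depth.
- robot.camera_model(name): a dict with "camera_matrix" (3x3 intrinsics, pixels), "k1" (the pictures are not rectified: a ray, as slopes to the right and down, at radius r is drawn at 1 + k1 r^2 times it, then the intrinsics apply), "rvec" (rotation vector, rad) and "tvec" (3), from world to camera coordinates, as OpenCV has them. Camera axes: x right, y down, z forward; pixel columns grow to the right and rows downward; lengths in m; the calibration is good to about 2 mm. A picture is of the moment at which its call begins: read the wrist's pose just before it. camera_model takes no time and is no camera call; for the wrist camera it gives the pose at the moment of the call.
- robot.close_job(): hands the job in; it is judged then, once.
Trained networks look in the newest picture that a camera, given by its name, has taken for a name from the list of things; names that differ only in an ending like _2 or _b are one class to them, and where a whole thing is asked for, a point or a joint stands for the part that bears it (a point fixed in the world has none). Each returns a list of dicts, best first, with "score" (0 to 1); they miss things now and then, are a little off and sometimes report something else, mostly with a low value. They report only what shows in the picture. A call takes as long as a camera call.
- robot.recognise(name, camera): "centre" ([x, y, z] in m, in world coordinates, good to about 4 mm: the middle of the surface that is visible of it).
- robot.spot_point(name, camera): "centre" ([x, y, z] in m, in world coordinates, good to about 4 mm: a listed point, or the origin of a listed thing).
The state is a dict: "time": time; "joint_positions": joint angles; "qvel": joint speeds; "joint_torque": joint torques, N m; "tool_pos": TCP position; "ee_rot": TCP orientation; "wrist_force": force on the tool from outside, world axes, zero at the start; "wrist_torque": the same for the moment, N m; "width": finger opening in m; "finger_force": force on a finger pad.
Only numpy, scipy, OpenCV 4.12 (cv2) and the standard library are available. Lean on these libraries where they do the work, as an engineer would, in place of code of your own. Each camera call takes 0.05 s, during which the arm holds its last target. There are 200 camera calls.

## Working session

There is one attempt and no reset: what is moved stays moved. The work goes in short steps, Python scripts to look and compute and a tool call to move; the robot and the scene stay as the last step left them, time stands still between calls to the robot, and variables do not carry over. Pictures are saved under pics/ and viewed, at most 10 in all, crops included, and the job is handed in when it is done.

Besides the shell and the picture viewer there is one more tool, called after "Call:" as name(argument=value, ...) on one line, values as JSON. play_rows: Moves the arm, as the interface text tells. Its arguments: {"type":"object","properties":{"translation":{"type":"array","items":{"type":"array","items":{"type":"number","minimum":-1,"maximum":1}}},"twist":{"type":"array","items":{"type":"array","items":{"type":"number","minimum":-1,"maximum":1}}},"gripper":{"type":"array","items":{"type":"number"}}},"required":["translation","twist","gripper"]}

```bash
mkdir -p pics
cat > h.py <<'E'
import numpy as np, cv2
from bench import robot
def snap(cam,name):
    im=robot.snapshot(cam); cv2.imwrite(f'pics/{name}.png',im[:,:,::-1]); return im
def proj(cam,P):
    m=robot.camera_model(cam);P=np.atleast_2d(P).astype(float)
    R=cv2.Rodrigues(np.array(m['rvec'],float))[0];p=P@R.T+np.array(m['tvec']).ravel()
    return cv2.projectPoints(p,np.zeros(3),np.zeros(3),np.array(m['camera_matrix'],float),np.array([m['k1'],0,0,0.]))[0].reshape(-1,2)
def unproj(cam,px,z):
    m=robot.camera_model(cam);R=cv2.Rodrigues(np.array(m['rvec'],float))[0]
    u=cv2.undistortPoints(np.array(px,float).reshape(-1,1,2),np.array(m['camera_matrix'],float),np.array([m['k1'],0,0,0.])).reshape(-1,2)
    d=np.c_[u,np.ones(len(u))]@R;c=-R.T@np.array(m['tvec']).ravel()
    return c+d*((z-c[2])/d[:,2])[:,None]
E
python3 - <<'E'
from h import *
o=robot.get_obs();print(o['time'],o['tool_pos'],o['ee_rot'],o['width'])
for c in ['scene','top']:
    snap(c,c+'0')
    for n in ['carton_center','carton_heel','board_edge','holder_floor','short_carton','specimen_cup']:
        r=robot.spot_point(n,c); print(c,n,[(np.round(q['centre'],4).tolist(),round(q['score'],2)) for q in r[:2]])
E
```

```text
0.0 [ 0.16136892 -0.52568564  0.40351065] [-3.13941932e+00 -2.26238160e-04  2.97794078e-01] 0.09369485934797471
scene carton_center [([0.4661, -0.3376, 0.0806], 0.95)]
scene carton_heel [([0.4435, -0.3417, 0.0004], 0.79)]
scene board_edge [([0.5463, -0.0711, 0.0038], 0.89)]
scene holder_floor [([0.4927, 0.3258, 0.0053], 0.73), ([0.4655, -0.3402, 0.0797], 0.64)]
scene short_carton [([0.6199, -0.301, -0.002], 0.66)]
scene specimen_cup [([0.7181, -0.2669, -0.0009], 0.63)]
top carton_center [([0.4657, -0.3383, 0.0843], 0.86)]
top carton_heel [([0.445, -0.3382, 0.0023], 0.92)]
top board_edge [([0.5504, -0.0702, -0.0012], 0.98), ([0.3881, -0.1815, -0.0052], 0.56)]
top holder_floor [([0.4902, 0.328, 0.0063], 0.84)]
top short_carton [([0.6189, -0.3, 0.0019], 0.6)]
top specimen_cup [([0.7143, -0.2636, -0.0019], 0.86)]
```

View pics/top0.png

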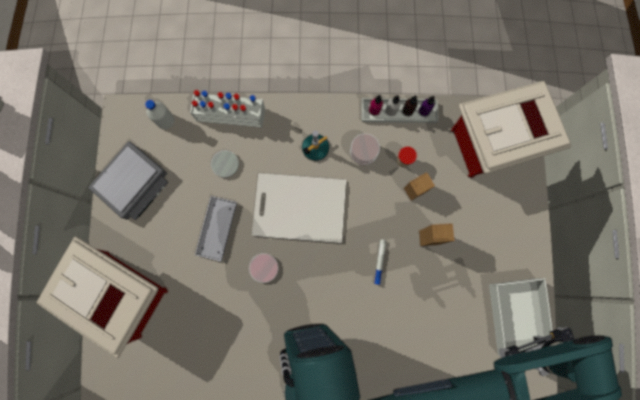

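View pics/scene0.png

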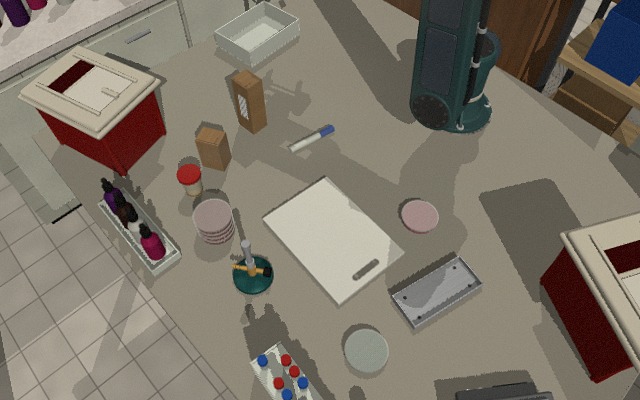

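```bash
cat >> h.py <<'E'
def edges(cam,img,guess,z,half=6):
    "refine polygon corners (px) by fitting lines to the strongest gradient across each side; returns corners px"
    g=cv2.GaussianBlur(cv2.cvtColor(img,cv2.COLOR_BGR2GRAY),(3,3),0).astype(np.float32)
    G=np.array(guess,float);L=[]
    for i in range(len(G)):
        a,b=G[i],G[(i+1)%len(G)];t=(b-a)/np.linalg.norm(b-a);n=np.array([-t[1],t[0]]);pts=[]
        s=np.arange(-half,half+.01,.25)
        for f in np.linspace(.12,.88,25):
            q=(a+f*(b-a)+s[:,None]*n).astype(np.float32)
            v=cv2.remap(g,q[:,0].copy(),q[:,1].copy(),cv2.INTER_LINEAR).ravel()
            d=np.abs(v[4:]-v[:-4]);pts.append(q[2+d.argmax()])
        vx,vy,x,y=cv2.fitLine(np.array(pts,np.float32),cv2.DIST_HUBER,0,.01,.01).ravel();L.append(np.cross([x,y,1],[x+vx,y+vy,1]))
    C=[]
    for i in range(len(G)):
        c=np.cross(L[i-1],L[i]);C.append(c[:2]/c[2])
    C=np.array(C);return C,unproj(cam,C,z)
def plan(x,y,z,yaw,n=None):
    o=robot.get_obs();p=np.array(o['tool_pos']);r,pt,y0=o['ee_rot']
    d=np.array([x,y,z])-p;dy=(yaw-y0+np.pi)%(2*np.pi)-np.pi
    if abs(dy)<1e-3:dy=0
    n=n or max(int(np.ceil(np.linalg.norm(d)/.036)),int(np.ceil(abs(dy)/.099)),1)
    print('d',d.round(4),'dyaw',round(dy,4),'rows',n)
    for i in range(n):
        a=y0+dy*i/n;X=np.array([np.cos(a),np.sin(a),0]);Y=np.array([np.sin(a),-np.cos(a),0])
        s=d/n/.04;print([round(float(s@X),2),round(float(s@Y),2),round(float(-s[2]),2)],[0,0,round(-dy/n/.1,2)],end=',\n' if i%8==7 else ', ')
E
python3 - <<'E'
from h import *
im=cv2.imread('pics/top0.png')
for n,g,z in [('board',[(257,174),(347,179),(344,242),(252,237)],.012),('holder',[(211,196),(237,200),(222,263),(196,258)],.018)]:
    c,w=edges('top',im,g,z,5);print(n,c.round(1).tolist(),w.round(4).tolist(),w.mean(0))
    e=np.roll(w,-1,0)-w;print(np.linalg.norm(e,axis=1).round(3),np.degrees(np.arctan2(e[:,1],e[:,0])).round(1))
a=cv2.resize(im[160:270,400:480],None,fx=5,fy=5,interpolation=cv2.INTER_CUBIC)
s=cv2.imread('pics/scene0.png')[60:180,190:280];b=cv2.resize(s,None,fx=4.4,fy=4.58,interpolation=cv2.INTER_CUBIC)
cv2.imwrite('pics/c.png',np.hstack([a,b]))
E
```

```text
board [[260.8, 173.1], [345.7, 179.5], [341.3, 241.5], [251.3, 235.2]] [[0.6648, 0.1911, 0.012], [0.6464, -0.0788, 0.012], [0.4499, -0.0648, 0.012], [0.4668, 0.2144, 0.012]] [0.55699034 0.06548486 0.012     ]
[0.27  0.197 0.28  0.199] [-93.9 175.9  86.5  -6.7]
holder [[215.1, 198.6], [235.0, 204.2], [219.4, 263.3], [200.4, 257.6]] [[0.58, 0.3323, 0.018], [0.5629, 0.2681, 0.018], [0.3784, 0.3095, 0.018], [0.3948, 0.3695, 0.018]] [0.47902597 0.31986531 0.018     ]
[0.066 0.189 0.062 0.189] [-104.9  167.4   74.7  -11.4]
```

View pics/c.png

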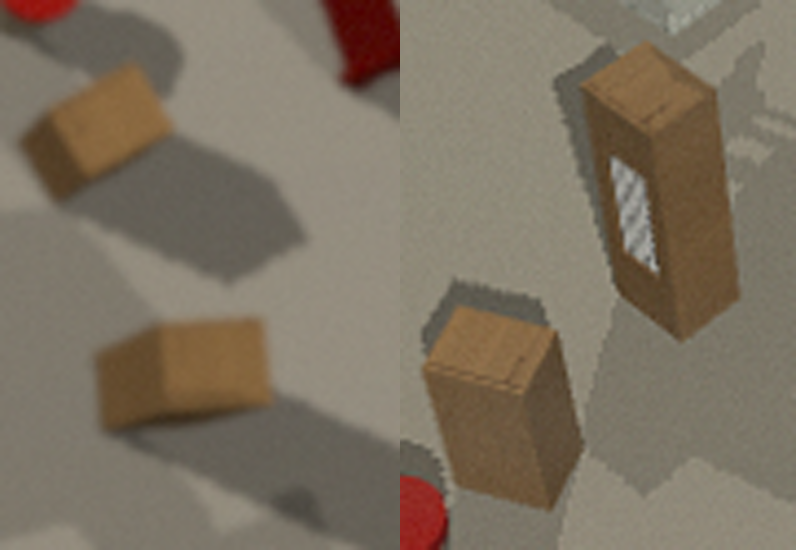

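Run:
```python
from h import *
ims={'top':[(432.4,225),(452.4,223.6),(453.6,240.4),(433.4,244)],'scene':[(231.6,78.6),(245.7,69.2),(262.3,79.7),(247.3,88.4)]}
for c in ims:
    im=cv2.imread(f'pics/{c}0.png')
    for w in (unproj(c,ims[c],.165),edges(c,im,ims[c],.165,2.5)[1]):
        e=np.roll(w,-1,0)-w;print(c,w[:,:2].round(3).tolist(),w.mean(0).round(4),np.linalg.norm(e,axis=1).round(3),np.degrees(np.arctan2(e[:,1],e[:,0])).round(1))
plan(.40,-.38,.47,3.2)
```

```text
top [[0.485, -0.311], [0.49, -0.369], [0.443, -0.37], [0.432, -0.313]] [ 0.4625 -0.3407  0.165 ] [0.057 0.047 0.059 0.053] [ -85.8 -178.1   99.9    1.2]
top [[0.488, -0.307], [0.491, -0.366], [0.44, -0.374], [0.429, -0.315]] [ 0.4622 -0.3406  0.165 ] [0.06  0.052 0.06  0.059] [ -86.9 -171.3   99.8    7.9]
scene [[0.492, -0.367], [0.444, -0.371], [0.439, -0.311], [0.486, -0.312]] [ 0.465  -0.3401  0.165 ] [0.048 0.06  0.047 0.056] [-175.7   95.1   -1.1  -83.6]
scene [[0.493, -0.372], [0.442, -0.373], [0.439, -0.315], [0.49, -0.311]] [ 0.4661 -0.3429  0.165 ] [0.051 0.058 0.051 0.062] [-179.    92.9    5.2  -87.2]
d [0.2386 0.1458 0.0652] dyaw 2.9022 rows 30
[0.23, -0.06, -0.05] [0, 0, np.float64(-0.97)], [0.23, -0.04, -0.05] [0, 0, np.float64(-0.97)], [0.23, -0.01, -0.05] [0, 0, np.float64(-0.97)], [0.23, 0.01, -0.05] [0, 0, np.float64(-0.97)], [0.23, 0.03, -0.05] [0, 0, np.float64(-0.97)], [0.23, 0.05, -0.05] [0, 0, np.float64(-0.97)], [0.22, 0.08, -0.05] [0, 0, np.float64(-0.97)], [0.21, 0.1, -0.05] [0, 0, np.float64(-0.97)],
[0.2, 0.12, -0.05] [0, 0, np.float64(-0.97)], [0.19, 0.14
[... 282 characters left out ...]
-0.05] [0, 0, np.float64(-0.97)],
[0.06, 0.22, -0.05] [0, 0, np.float64(-0.97)], [0.04, 0.23, -0.05] [0, 0, np.float64(-0.97)], [0.02, 0.23, -0.05] [0, 0, np.float64(-0.97)], [-0.0, 0.23, -0.05] [0, 0, np.float64(-0.97)], [-0.03, 0.23, -0.05] [0, 0, np.float64(-0.97)], [-0.05, 0.23, -0.05] [0, 0, np.float64(-0.97)], [-0.07, 0.22, -0.05] [0, 0, np.float64(-0.97)], [-0.09, 0.21, -0.05] [0, 0, np.float64(-0.97)],
[-0.11, 0.2, -0.05] [0, 0, np.float64(-0.97)], [-0.13, 0.19, -0.05] [0, 0, np.float64(-0.97)], [-0.15, 0.18, -0.05] [0, 0, np.float64(-0.97)], [-0.17, 0.16, -0.05] [0, 0, np.float64(-0.97)], [-0.18, 0.15, -0.05] [0, 0, np.float64(-0.97)], [-0.19, 0.13, -0.05] [0, 0, np.float64(-0.97)],
```

Call:
play_rows(translation=[[0.23,-0.06,-0.05],[0.23,-0.04,-0.05],[0.23,-0.01,-0.05],[0.23,0.01,-0.05],[0.23,0.03,-0.05],[0.23,0.05,-0.05],[0.22,0.08,-0.05],[0.21,0.1,-0.05]], twist=[[0,0,-0.97],[0,0,-0.97],[0,0,-0.97],[0,0,-0.97],[0,0,-0.97],[0,0,-0.97],[0,0,-0.97],[0,0,-0.97]], gripper=[1,1,1,1,1,1,1,1])

```text
time: 1.5
tool_pos: [0.2254, -0.4867, 0.4209]
ee_rot: [3.141, 0.0, 1.078]
wrist_force: [-0.1, -1.5, -0.4]
width: 0.0941
finger_force: 0.0
```

Call:
play_rows(translation=[[0.2,0.12,-0.05],[0.19,0.14,-0.05],[0.18,0.15,-0.05],[0.16,0.17,-0.05],[0.14,0.18,-0.05],[0.12,0.2,-0.05],[0.1,0.21,-0.05],[0.08,0.22,-0.05]], twist=[[0,0,-0.97],[0,0,-0.97],[0,0,-0.97],[0,0,-0.97],[0,0,-0.97],[0,0,-0.97],[0,0,-0.97],[0,0,-0.97]], gripper=[1,1,1,1,1,1,1,1])

```text
time: 2.3
tool_pos: [0.2893, -0.4482, 0.4368]
ee_rot: [3.142, 0.0, 1.854]
wrist_force: [-0.3, -0.3, -1.0]
width: 0.0941
finger_force: 0.0
```

Call:
play_rows(translation=[[0.06,0.22,-0.05],[0.04,0.23,-0.05],[0.02,0.23,-0.05],[0,0.23,-0.05],[-0.03,0.23,-0.05],[-0.05,0.23,-0.05],[-0.07,0.22,-0.05],[-0.09,0.21,-0.05]], twist=[[0,0,-0.97],[0,0,-0.97],[0,0,-0.97],[0,0,-0.97],[0,0,-0.97],[0,0,-0.97],[0,0,-0.97],[0,0,-0.97]], gripper=[1,1,1,1,1,1,1,1])

```text
time: 3.1
tool_pos: [0.3522, -0.4094, 0.4528]
ee_rot: [-3.142, 0.0, 2.63]
wrist_force: [0.4, -0.4, -0.2]
width: 0.0945
finger_force: 0.0
```

Call:
play_rows(translation=[[-0.11,0.2,-0.05],[-0.13,0.19,-0.05],[-0.15,0.18,-0.05],[-0.17,0.16,-0.05],[-0.18,0.15,-0.05],[-0.19,0.13,-0.05]], twist=[[0,0,-0.97],[0,0,-0.97],[0,0,-0.97],[0,0,-0.97],[0,0,-0.97],[0,0,-0.97]], gripper=[1,1,1,1,1,1])

```text
time: 3.7
tool_pos: [0.3996, -0.3801, 0.4648]
ee_rot: [-3.141, 0.0, -3.071]
wrist_force: [0.6, 0.6, 0.9]
width: 0.0942
finger_force: 0.0
```

Run:
```python
from h import *
o=robot.get_obs();print(o['time'],o['tool_pos'],o['ee_rot'],o['joint_positions'])
snap('wrist','w1')
for n in ['carton_center','carton_heel']: print([(np.round(q['centre'],4).tolist(),round(q['score'],2)) for q in robot.spot_point(n,'wrist')])
print(proj('wrist',[[.4645+a,-.34+b,.165] for a,b in((-.025,-.03),(-.025,.03),(.025,.03),(.025,-.03))]).round(0).tolist())
plan(.4645,-.340,.305,3.2216)
```

```text
3.7 [ 0.39955403 -0.38014839  0.46480853] [-3.14148285e+00  6.12416097e-05 -3.07135148e+00] [-8.63319877e-01  8.69495145e-02  1.25297401e+00 -1.65494269e-05
  1.80154443e+00 -2.50436116e+00]
[([0.4682, -0.3372, 0.0852], 0.66)]
[([0.4437, -0.344, -0.0007], 0.69)]
[[329.0, 241.0], [392.0, 245.0], [386.0, 293.0], [325.0, 289.0]]
d [ 0.065   0.0402 -0.1598] dyaw 0.0148 rows 5
[-0.34, 0.18, 0.8] [0, 0, np.float64(-0.03)], [-0.34, 0.18, 0.8] [0, 0, np.float64(-0.03)], [-0.34, 0.18, 0.8] [0, 0, np.float64(-0.03)], [-0.34, 0.18, 0.8] [0, 0, np.float64(-0.03)], [-0.34, 0.18, 0.8] [0, 0, np.float64(-0.03)],
```

View pics/w1.png

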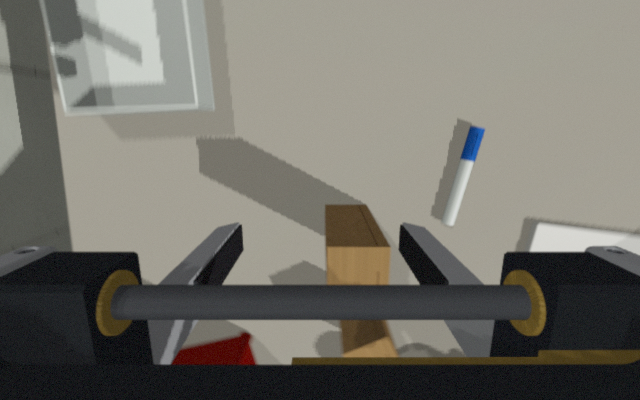

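Run:
```python
from h import *
im=cv2.imread('pics/w1.png')
w=unproj('wrist',[(329,247),(388,248)],.165);print(w.round(4),np.degrees(np.arctan2(*(w[1]-w[0])[1::-1])))
c,w=edges('wrist',im,[(329,247),(388,248),(389,281),(330,281)],.165,5)
e=np.roll(w,-1,0)-w;print(c.round(1).tolist(),w.round(4).tolist(),np.linalg.norm(e,axis=1).round(3),np.degrees(np.arctan2(e[:,1],e[:,0])).round(1))
```

```text
[[ 0.4456 -0.3694  0.165 ]
 [ 0.4429 -0.3136  0.165 ]] 92.76578990248544
[[323.5, 246.4], [390.0, 246.6], [387.5, 284.5], [328.2, 284.5]] [[0.4453, -0.3746, 0.165], [0.4414, -0.3119, 0.165], [0.4806, -0.3097, 0.165], [0.4844, -0.3673, 0.165]] [0.063 0.039 0.058 0.04 ] [  93.6    3.1  -86.2 -169.5]
```

Call:
play_rows(translation=[[-0.87,0.44,0],[-0.87,0.44,0],[0,0,0.8],[0,0,0.8],[0,0,0.8],[0,0,0.8],[0,0,0.8],[0,0,0]], twist=[[0,0,0],[0,0,0],[0,0,0],[0,0,0],[0,0,0],[0,0,0],[0,0,0],[0,0,0]], gripper=[1,1,1,1,1,1,1,1])

```text
time: 4.65
tool_pos: [0.4647, -0.34, 0.2988]
ee_rot: [3.134, -0.008, -3.078]
wrist_force: [-1.0, 0.1, 1.1]
width: 0.0939
finger_force: 0.0
```

Call:
play_rows(translation=[[0,0,0],[0,0,0],[0,0,0],[0,0,0],[0,0,0],[0,0,0],[0,0,0]], twist=[[0,0,0],[0,0,0],[0,0,0],[0,0,0],[0,0,0],[0,0,0],[0,0,0]], gripper=[-1,-1,-1,-1,-1,-1,-1])

```text
time: 5.35
tool_pos: [0.4666, -0.3407, 0.3061]
ee_rot: [-3.14, 0.002, -3.075]
wrist_force: [-0.5, 1.2, 4.3]
width: 0.0599
finger_force: 30.0
```

Run:
```python
from h import *
plan(.543,-.136,.342,1.503)
```

```text
d [0.0764 0.2047 0.0359] dyaw -1.7048 rows 18
[-0.12, 0.28, -0.05] [0, 0, np.float64(0.95)], [-0.1, 0.29, -0.05] [0, 0, np.float64(0.95)], [-0.07, 0.3, -0.05] [0, 0, np.float64(0.95)], [-0.04, 0.3, -0.05] [0, 0, np.float64(0.95)], [-0.01, 0.3, -0.05] [0, 0, np.float64(0.95)], [0.02, 0.3, -0.05] [0, 0, np.float64(0.95)], [0.04, 0.3, -0.05] [0, 0, np.float64(0.95)], [0.07, 0.29, -0.05] [0, 0, np.float64(0.95)],
[0.1, 0.29, -0.05] [0, 0, np.float64(0.95)], [0.13, 0.28, -0.05] [0, 0, np.float64(0.95)], [0.15, 0.26, -0.05] [0, 0, np.float64(0.95)], [0.18, 0.25, -0.05] [0, 0, np.float64(0.95)], [0.2, 0.23, -0.05] [0, 0, np.float64(0.95)], [0.22, 0.21, -0.05] [0, 0, np.float64(0.95)], [0.24, 0.19, -0.05] [0, 0, np.float64(0.95)], [0.25, 0.16, -0.05] [0, 0, np.float64(0.95)],
[0.27, 0.14, -0.05] [0, 0, np.float64(0.95)], [0.28, 0.11, -0.05] [0, 0, np.float64(0.95)],
```

Lift first, then carry.

Call:
play_rows(translation=[[0,0,-0.4],[0,0,-0.5],[-0.12,0.28,0],[-0.1,0.29,0],[-0.07,0.3,0],[-0.04,0.3,0],[-0.01,0.3,0],[0.02,0.3,0]], twist=[[0,0,0],[0,0,0],[0,0,0.95],[0,0,0.95],[0,0,0.95],[0,0,0.95],[0,0,0.95],[0,0,0.95]], gripper=[-1,-1,-1,-1,-1,-1,-1,-1])

```text
time: 6.15
tool_pos: [0.4912, -0.2716, 0.339]
ee_rot: [-3.142, -0.003, 2.634]
wrist_force: [-0.8, 0.0, -2.6]
width: 0.0598
finger_force: 30.0
```

Call:
play_rows(translation=[[0.04,0.3,0],[0.07,0.29,0],[0.1,0.29,0],[0.13,0.28,0],[0.15,0.26,0],[0.18,0.25,0]], twist=[[0,0,0.95],[0,0,0.95],[0,0,0.95],[0,0,0.95],[0,0,0.95],[0,0,0.95]], gripper=[-1,-1,-1,-1,-1,-1])

```text
time: 6.75
tool_pos: [0.5169, -0.2033, 0.3391]
ee_rot: [-3.14, -0.002, 2.064]
wrist_force: [-0.4, 1.0, -2.1]
width: 0.06
finger_force: 30.0
```

Call:
play_rows(translation=[[0.2,0.23,0],[0.22,0.21,0],[0.24,0.19,0],[0.25,0.16,0],[0.27,0.14,0],[0.28,0.11,0],[0,0,0],[0,0,0]], twist=[[0,0,0.95],[0,0,0.95],[0,0,0.95],[0,0,0.95],[0,0,0.95],[0,0,0.95],[0,0,0],[0,0,0]], gripper=[-1,-1,-1,-1,-1,-1,-1,-1])

```text
time: 7.55
tool_pos: [0.5423, -0.1358, 0.3396]
ee_rot: [-3.14, 0.0, 1.5]
wrist_force: [-0.8, -0.1, -2.8]
width: 0.06
finger_force: 30.0
```

Run:
```python
from h import *
o=robot.get_obs();print(o['time'],o['tool_pos'],o['ee_rot'],o['width'])
a=snap('wrist','w2');print([(np.round(q['centre'],4).tolist(),round(q['score'],2)) for q in robot.spot_point('board_edge','wrist')])
b=snap('scene','s2')
for n in ['carton_center','carton_heel','board_edge']: print(n,[(np.round(q['centre'],4).tolist(),round(q['score'],2)) for q in robot.spot_point(n,'scene')[:2]])
t=snap('top','t2')
for n in ['carton_center','carton_heel']: print(n,[(np.round(q['centre'],4).tolist(),round(q['score'],2)) for q in robot.spot_point(n,'top')[:2]])
cc=cv2.resize(b[100:300,180:420],None,fx=1.6667,fy=2)
cv2.imwrite('pics/c2.png',np.hstack([cv2.resize(a,(400,400)),cc])[:,:,::-1])
```

```text
7.55 [ 0.54234527 -0.13583204  0.33960353] [-3.13953731e+00  2.59248953e-04  1.50025465e+00] 0.06002164365482089
[([0.5479, -0.071, 0.0015], 0.95)]
carton_center [([0.5409, -0.1358, 0.1117], 0.68)]
carton_heel [([0.5457, -0.111, 0.0358], 0.78)]
board_edge [([0.5447, -0.0708, 0.0023], 0.65)]
carton_center [([0.5449, -0.1385, 0.1197], 0.53), ([0.5479, -0.0709, 0.0017], 0.45)]
carton_heel [([0.5454, -0.1087, 0.0357], 0.53)]
```

View pics/c2.png

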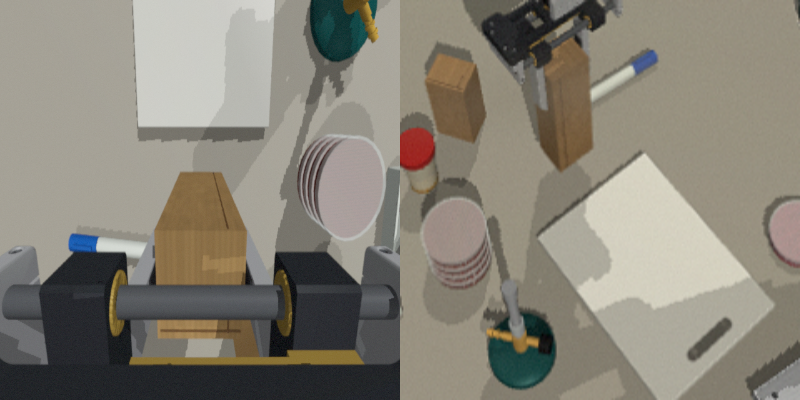

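Run:
```python
from h import *
im=cv2.imread('pics/w2.png')
c,w=edges('wrist',im,[(213,5),(220,127),(430,127),(438,5)],.012,5)
e=np.roll(w,-1,0)-w;print(c.round(1).tolist(),w.round(4).tolist(),np.degrees(np.arctan2(e[:,1],e[:,0])).round(2),'mid',(w[1]+w[2])/2)
# carton back face: bottom edge z~.034, top edge z~.199
c,_=edges('wrist',im,[(296,172),(355,172),(392,229),(259,229)],.1,4)
z=.3396-.305+.0
b=unproj('wrist',c[:2],z);t=unproj('wrist',c[2:],z+.165);print(c.round(1).tolist(),b.round(4),t.round(4))
```

```text
[[212.4, 2.6], [220.8, 126.5], [429.7, 126.5], [438.6, 9.8]] [[0.4602, 0.0407, 0.012], [0.4524, -0.0653, 0.012], [0.6514, -0.0796, 0.012], [0.6587, 0.0206, 0.012]] [-94.24  -4.12  85.85 174.23] mid [ 0.55187325 -0.07244824  0.012     ]
[[300.5, 171.5], [353.5, 171.5], [394.8, 230.6], [255.5, 230.2]] [[ 0.5263 -0.1107  0.0346]
 [ 0.5746 -0.1142  0.0346]] [[ 0.5745 -0.1145  0.1996]
 [ 0.5183 -0.1103  0.1996]]
```

Call:
play_rows(translation=[[0.3,0.05,0.4],[0.3,0,0.35],[0.2,0,0.05],[0.05,0,0],[0,0,0],[0,0,0]], twist=[[0,0,0],[0,0,0],[0,0,0],[0,0,0],[0,0,0],[0,0,0]], gripper=[-1,-1,-1,-1,-1,-1])

```text
time: 8.6
tool_pos: [0.5472, -0.1021, 0.3094]
ee_rot: [3.14, 0.001, 1.498]
wrist_force: [0.9, -0.0, -2.0]
width: 0.0599
finger_force: 30.0
```

Call:
play_rows(translation=[[0.05,0,0],[0.05,0,0],[0,0,0]], twist=[[0,0,0],[0,0,0],[0,0,0]], gripper=[-1,-1,-1])

```text
time: 8.9
tool_pos: [0.5473, -0.098, 0.3089]
ee_rot: [3.141, 0.0, 1.498]
wrist_force: [0.6, 0.4, -1.9]
width: 0.0599
finger_force: 30.0
```

Call:
play_rows(translation=[[0,0,0.06],[0,0,0],[0.04,0,0],[0,0,0]], twist=[[0,0,0],[0,0,0],[0,0,0],[0,0,0]], gripper=[-1,-1,-1,-1])

```text
time: 9.3
tool_pos: [0.5474, -0.0964, 0.3061]
ee_rot: [-3.141, 0.0, 1.498]
wrist_force: [0.2, -0.0, -1.8]
width: 0.0598
finger_force: 30.0
```

Call:
play_rows(translation=[[0.03,0,0],[0,0,0]], twist=[[0,0,0],[0,0,0]], gripper=[-1,-1])

```text
time: 9.5
tool_pos: [0.5474, -0.0956, 0.3062]
ee_rot: [-3.141, 0.002, 1.498]
wrist_force: [-1.4, -2.8, -3.2]
width: 0.0599
finger_force: 30.0
```

Call:
play_rows(translation=[[0,0,0.02],[0.02,0,0],[0,0,0]], twist=[[0,0,0],[0,0,0],[0,0,0]], gripper=[-1,-1,-1])

```text
time: 9.8
tool_pos: [0.5475, -0.0951, 0.3062]
ee_rot: [3.141, 0.003, 1.498]
wrist_force: [-1.5, -4.9, 1.4]
width: 0.0596
finger_force: 30.0
```

Call:
play_rows(translation=[[0,0,0.02],[0,0,0]], twist=[[0,0,0],[0,0,0]], gripper=[-1,-1])

```text
time: 10.0
tool_pos: [0.5474, -0.0951, 0.3061]
ee_rot: [3.141, 0.003, 1.498]
wrist_force: [-2.6, -4.5, 5.0]
width: 0.0599
finger_force: 30.0
```

Call:
play_rows(translation=[[0,0,0],[0,0,0],[0,0,0],[0,0,0]], twist=[[0,0,0],[0,0,0],[0,0,0],[0,0,0]], gripper=[1,1,1,1])

```text
time: 10.4
tool_pos: [0.5477, -0.094, 0.3044]
ee_rot: [3.142, -0.001, 1.498]
wrist_force: [0.2, -0.4, -0.1]
width: 0.0888
finger_force: 0.0
```

Call:
play_rows(translation=[[0,0,-0.5],[0,0,-0.8],[0,0,-0.8],[-0.6,0,-0.4],[-1,0,0],[-1,0,0],[0,0,0]], twist=[[0,0,0],[0,0,0],[0,0,0],[0,0,0],[0,0,0],[0,0,0],[0,0,0]], gripper=[1,1,1,1,-1,-1,-1])

```text
time: 11.1
tool_pos: [0.5396, -0.2018, 0.4043]
ee_rot: [-3.141, 0.001, 1.493]
wrist_force: [0.1, 0.3, 0.7]
width: 0.0737
finger_force: 0.0
```

Run:
```python
from h import *
o=robot.get_obs();print(o['time'],o['tool_pos'],o['ee_rot'],o['width'])
a=snap('wrist','w3')
for n in ['carton_center','carton_heel']: print(n,[(np.round(q['centre'],4).tolist(),round(q['score'],2)) for q in robot.spot_point(n,'wrist')[:2]])
b=snap('scene','s3')
for n in ['carton_center','carton_heel']: print(n,[(np.round(q['centre'],4).tolist(),round(q['score'],2)) for q in robot.spot_point(n,'scene')[:2]])
cc=cv2.resize(b[100:300,180:420],None,fx=1.6667,fy=2)
cv2.imwrite('pics/c3.png',np.hstack([cv2.resize(a,(400,400)),cc])[:,:,::-1])
```

```text
11.1 [ 0.53955958 -0.20181209  0.40425901] [-3.14132754e+00  1.44773155e-03  1.49265097e+00] 0.07374408911784824
carton_center []
carton_heel []
carton_center [([0.548, -0.0945, 0.0789], 0.65)]
carton_heel [([0.5518, -0.0711, 0.0013], 0.83), ([0.7013, 0.3073, -0.0013], 0.4)]
```

View pics/c3.png

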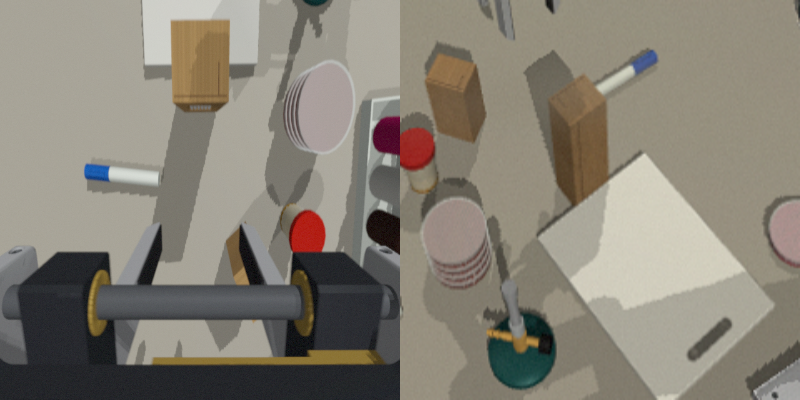

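Call:
play_rows(translation=[[0,0,0.8],[0,0,0.88],[0,0,0],[0.5,0,0],[0.5,0,0],[0.3,0,0],[0.15,0,0],[0,0,0]], twist=[[0,0,0],[0,0,0],[0,0,0],[0,0,0],[0,0,0],[0,0,0],[0,0,0],[0,0,0]], gripper=[-1,-1,-1,-1,-1,-1,-1,-1])

```text
time: 12.2
tool_pos: [0.5445, -0.1395, 0.3385]
ee_rot: [3.14, 0.001, 1.499]
wrist_force: [-0.5, -0.1, 0.4]
width: 0.0007
finger_force: 0.0
```

Call:
play_rows(translation=[[0.25,0,0],[0.25,0,0],[0.3,0,0],[0.3,0,0],[0.3,0,0],[0.3,0,0],[0.25,0,0],[0,0,0]], twist=[[0,0,0],[0,0,0],[0,0,0],[0,0,0],[0,0,0],[0,0,0],[0,0,0],[0,0,0]], gripper=[-1,-1,-1,-1,-1,-1,-1,-1])

```text
time: 13.0
tool_pos: [0.55, -0.0611, 0.3374]
ee_rot: [-3.141, -0.0, 1.5]
wrist_force: [0.0, -0.6, 0.1]
width: 0.0003
finger_force: 0.0
```

Run:
```python
from h import *
o=robot.get_obs();print(o['time'],o['tool_pos'],o['ee_rot'],o['wrist_force'])
b=snap('scene','s4')
for n in ['carton_center','carton_heel']: print(n,[(np.round(q['centre'],4).tolist(),round(q['score'],2)) for q in robot.spot_point(n,'scene')[:2]])
```

```text
13.0 [ 0.54996103 -0.06105159  0.33743563] [-3.14147758e+00 -2.86892825e-04  1.49982992e+00] [ 0.04854181 -0.57745136  0.0711127 ]
carton_center [([0.5515, -0.0145, 0.0331], 0.86)]
carton_heel [([0.5473, -0.0986, 0.0134], 0.89)]
```

Call:
play_rows(translation=[[-0.5,0,-1],[-0.7,0,-1],[-0.8,0,-0.2],[-0.5,0,0],[0,0,0]], twist=[[0,0,0],[0,0,0],[0,0,0],[0,0,0],[0,0,0]], gripper=[1,1,1,1,1])

```text
time: 13.65
tool_pos: [0.5422, -0.165, 0.4259]
ee_rot: [3.141, 0.001, 1.493]
wrist_force: [0.5, 0.3, 0.1]
width: 0.0375
finger_force: 0.0
```

Run:
```python
from h import *
o=robot.get_obs();print(o['time'],o['tool_pos'],o['ee_rot'],o['width'])
a=snap('wrist','w5')
for n in ['carton_center','carton_heel']: print(n,[(np.round(q['centre'],4).tolist(),round(q['score'],2)) for q in robot.spot_point(n,'wrist')[:2]])
t=snap('top','t5')
for n in ['carton_center','holder_floor']: print(n,[(np.round(q['centre'],4).tolist(),round(q['score'],2)) for q in robot.spot_point(n,'top')[:2]])
```

```text
13.65 [ 0.54223295 -0.16501815  0.42587449] [3.14083389e+00 1.31769616e-03 1.49319354e+00] 0.03747842827128734
carton_center [([0.5567, -0.015, 0.0403], 0.55)]
carton_heel []
carton_center [([0.5548, -0.02, 0.0392], 0.94)]
holder_floor [([0.4913, 0.3263, 0.0091], 0.59)]
```

View pics/w5.png

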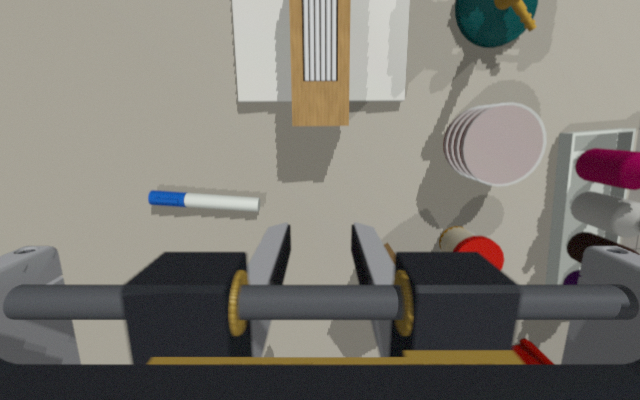

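Run:
```python
from h import *
im=cv2.imread('pics/w5.png')
c,w=edges('wrist',im,[(291,30),(292,126),(348,125),(350,30)],.062,3)
e=np.roll(w,-1,0)-w;print(c.round(1).tolist(),w.round(4).tolist(),np.degrees(np.arctan2(e[:,1],e[:,0])).round(2))
t=np.radians(86);m=(w[1]+w[2])/2;print('centre',m[:2]+.0825*np.array([np.cos(t),np.sin(t)]))
```

```text
[[290.6, 31.8], [291.8, 125.7], [348.1, 125.4], [349.8, 26.3]] [[0.524, -0.0035, 0.062], [0.5169, -0.0943, 0.062], [0.5764, -0.0983, 0.062], [0.583, -0.0027, 0.062]] [ -94.46   -3.78   86.07 -179.22]
centre [ 0.55240764 -0.01398338]
```

Call:
play_rows(translation=[[0.94,-0.01,0.5],[0.94,-0.01,0.5],[0.94,-0.01,0.5],[0.94,-0.01,0.5],[0,0,0.5],[0,0,0.5],[0,0,0]], twist=[[0,0,0],[0,0,0],[0,0,0],[0,0,0],[0,0,0],[0,0,0],[0,0,0]], gripper=[1,1,1,1,1,1,1])

```text
time: 14.65
tool_pos: [0.5509, -0.0107, 0.3019]
ee_rot: [-3.134, -0.0, 1.5]
wrist_force: [-0.4, -0.0, -0.5]
width: 0.094
finger_force: 0.0
```

Call:
play_rows(translation=[[-0.05,0.03,0.6],[-0.05,0,0.7],[0,0,0.45],[0,0,0],[0,0,0]], twist=[[0,0,0],[0,0,0],[0,0,0],[0,0,0],[0,0,0]], gripper=[1,1,1,1,1])

```text
time: 15.15
tool_pos: [0.5533, -0.0162, 0.2366]
ee_rot: [3.14, 0.0, 1.498]
wrist_force: [0.7, 0.2, 0.3]
width: 0.0944
finger_force: 0.0
```

Call:
play_rows(translation=[[0,0,0],[0,0,0],[0,0,0],[0,0,0],[0,0,0],[0,0,0]], twist=[[0,0,0],[0,0,0],[0,0,0],[0,0,0],[0,0,0],[0,0,0]], gripper=[-1,-1,-1,-1,-1,-1])

```text
time: 15.75
tool_pos: [0.553, -0.0163, 0.2359]
ee_rot: [3.141, 0.0, 1.498]
wrist_force: [0.2, 0.4, 1.5]
width: 0.0593
finger_force: 30.0
```

Run:
```python
from h import *
im=cv2.imread('pics/t5.png')
c,w=edges('top',im,[(211,196),(237,200),(222,263),(196,258)],.018,5);print(c.round(1).tolist(),w.round(4).tolist())
print(proj('top',[[.491,.327,.006]]))
im=cv2.imread('pics/s2.png');cv2.imwrite('pics/hold.png',np.hstack([cv2.resize(im[250:335,385:490],None,fx=4,fy=4,interpolation=cv2.INTER_CUBIC),cv2.resize(cv2.imread('pics/t5.png')[190:270,185:245],None,fx=4.25,fy=4.25,interpolation=cv2.INTER_CUBIC)]))
```

```text
[[215.6, 199.1], [235.0, 204.5], [220.1, 260.5], [195.1, 254.4]] [[0.5784, 0.3304, 0.018], [0.5619, 0.2683, 0.018], [0.3869, 0.3075, 0.018], [0.4043, 0.3869, 0.018]]
[[216.23251354 227.18243778]]
```

View pics/hold.png

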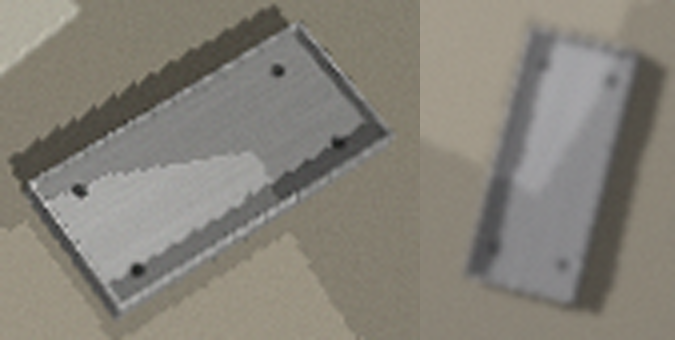

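Run:
```python
from h import *
for c,g in [('scene',[(392.5,296.25),(459.25,256.25),(482.5,283.25),(414.5,328)]),('top',[(210.9,197.5),(235.6,202.2),(221.9,261),(196.8,254.7)])]:
    w=unproj(c,g,.018);e=np.roll(w,-1,0)-w;print(c,w[:,:2].round(4).tolist(),w.mean(0).round(4),np.linalg.norm(e,axis=1).round(3),np.degrees(np.arctan2(e[:,1],e[:,0])).round(1))
plan(.485,.255,.296,2.93)
```

```text
scene [[0.574, 0.2686], [0.3912, 0.3093], [0.4073, 0.3868], [0.5937, 0.3478]] [0.4915 0.3281 0.018 ] [0.187 0.079 0.19  0.082] [ 167.4   78.2  -11.8 -104. ]
top [[0.5833, 0.3458], [0.5691, 0.2666], [0.3855, 0.302], [0.4034, 0.3814]] [0.4853 0.3239 0.018 ] [0.08  0.187 0.081 0.183] [-100.2  169.1   77.3  -11.2]
d [-0.068   0.2713  0.0601] dyaw 1.4322 rows 15
[0.44, -0.15, -0.1] [0, 0, np.float64(-0.95)], [0.45, -0.1, -0.1] [0, 0, np.float64(-0.95)], [0.46, -0.06, -0.1] [0, 0, np.float64(-0.95)], [0.47, -0.02, -0.1] [0, 0, np.float64(-0.95)], [0.47, 0.03, -0.1] [0, 0, np.float64(-0.95)], [0.46, 0.07, -0.1] [0, 0, np.float64(-0.95)], [0.45, 0.12, -0.1] [0, 0, np.float64(-0.95)], [0.44, 0.16, -0.1] [0, 0, np.float64(-0.95)],
[0.42, 0.2, -0.1] [0, 0, np.float64(-0.95)], [0.4, 0.24, -0.1] [0, 0, np.float64(-0.95)], [0.37, 0.28, -0.1] [0, 0, np.float64(-0.95)], [0.35, 0.31, -0.1] [0, 0, np.float64(-0.95)], [0.32, 0.34, -0.1] [0, 0, np.float64(-0.95)], [0.28, 0.37, -0.1] [0, 0, np.float64(-0.95)], [0.24, 0.4, -0.1] [0, 0, np.float64(-0.95)],
```

Call:
play_rows(translation=[[0,0,-0.5],[0,0,-0.8],[0,0,-0.2],[0,0,0]], twist=[[0,0,0],[0,0,0],[0,0,0],[0,0,0]], gripper=[-1,-1,-1,-1])

```text
time: 16.15
tool_pos: [0.5533, -0.0163, 0.2967]
ee_rot: [3.138, 0.0, 1.498]
wrist_force: [0.7, 0.2, -2.4]
width: 0.0601
finger_force: 30.0
```

Run:
```python
from h import *
plan(.4933,.3265,.296,2.939,16)
```

```text
d [-0.06    0.3428 -0.0007] dyaw 1.4412 rows 16
[0.53, -0.13, 0.0] [0, 0, np.float64(-0.9)], [0.54, -0.08, 0.0] [0, 0, np.float64(-0.9)], [0.54, -0.04, 0.0] [0, 0, np.float64(-0.9)], [0.54, 0.01, 0.0] [0, 0, np.float64(-0.9)], [0.54, 0.06, 0.0] [0, 0, np.float64(-0.9)], [0.53, 0.11, 0.0] [0, 0, np.float64(-0.9)], [0.52, 0.16, 0.0] [0, 0, np.float64(-0.9)], [0.5, 0.2, 0.0] [0, 0, np.float64(-0.9)],
[0.48, 0.25, 0.0] [0, 0, np.float64(-0.9)], [0.46, 0.29, 0.0] [0, 0, np.float64(-0.9)], [0.43, 0.33, 0.0] [0, 0, np.float64(-0.9)], [0.4, 0.37, 0.0] [0, 0, np.float64(-0.9)], [0.37, 0.4, 0.0] [0, 0, np.float64(-0.9)], [0.33, 0.43, 0.0] [0, 0, np.float64(-0.9)], [0.29, 0.46, 0.0] [0, 0, np.float64(-0.9)], [0.24, 0.49, 0.0] [0, 0, np.float64(-0.9)],
```

Call:
play_rows(translation=[[0.53,-0.13,0],[0.54,-0.08,0],[0.54,-0.04,0],[0.54,0.01,0],[0.54,0.06,0],[0.53,0.11,0],[0.52,0.16,0],[0.5,0.2,0]], twist=[[0,0,-0.9],[0,0,-0.9],[0,0,-0.9],[0,0,-0.9],[0,0,-0.9],[0,0,-0.9],[0,0,-0.9],[0,0,-0.9]], gripper=[-1,-1,-1,-1,-1,-1,-1,-1])

```text
time: 16.95
tool_pos: [0.5222, 0.1555, 0.2927]
ee_rot: [-3.138, -0.002, 2.221]
wrist_force: [0.5, -0.2, -2.1]
width: 0.0598
finger_force: 30.0
```

Call:
play_rows(translation=[[0.48,0.25,0],[0.46,0.29,0],[0.43,0.33,0],[0.4,0.37,0],[0.37,0.4,0],[0.33,0.43,0],[0.29,0.46,0],[0.24,0.49,0]], twist=[[0,0,-0.9],[0,0,-0.9],[0,0,-0.9],[0,0,-0.9],[0,0,-0.9],[0,0,-0.9],[0,0,-0.9],[0,0,-0.9]], gripper=[-1,-1,-1,-1,-1,-1,-1,-1])

```text
time: 17.75
tool_pos: [0.4922, 0.3267, 0.2925]
ee_rot: [-3.139, -0.003, 2.942]
wrist_force: [1.0, -0.4, -1.7]
width: 0.0595
finger_force: 30.0
```

Call:
play_rows(translation=[[0,0,0.3],[0,0,0.3],[0,0,0],[0,0,0]], twist=[[0,0,0],[0,0,0],[0,0,0],[0,0,0]], gripper=[-1,-1,-1,-1])

```text
time: 18.15
tool_pos: [0.4929, 0.325, 0.2697]
ee_rot: [-3.139, -0.002, 2.936]
wrist_force: [0.2, 0.5, -2.9]
width: 0.0595
finger_force: 30.0
```

Run:
```python
from h import *
o=robot.get_obs();print(o['time'],o['tool_pos'],o['ee_rot'],o['width'])
b=snap('scene','s6')
for n in ['carton_center','holder_floor']: print(n,[(np.round(q['centre'],4).tolist(),round(q['score'],2)) for q in robot.spot_point(n,'scene')[:2]])
a=snap('wrist','w6')
cc=cv2.resize(b[230:350,370:510],None,fx=400/140,fy=400/120,interpolation=cv2.INTER_CUBIC)
cv2.imwrite('pics/c6.png',np.hstack([cv2.resize(a,(400,400)),cc])[:,:,::-1])
```

```text
18.15 [0.49290124 0.3250353  0.26971494] [-3.13919608e+00 -2.26513243e-03  2.93609090e+00] 0.05952756907525947
carton_center [([0.4943, 0.3266, 0.0658], 0.87)]
holder_floor [([0.4919, 0.3256, 0.0061], 0.8)]
```

View pics/c6.png

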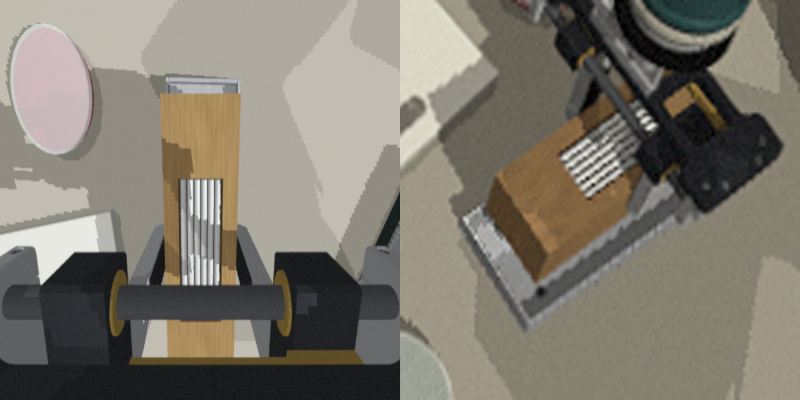

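Run:
```python
from h import *
w=unproj('wrist',[(265.6,77.5),(384,80)],.018);m=w.mean(0);d=w[1]-w[0]
print('holder end',w.round(4),m.round(4),np.linalg.norm(d),np.degrees(np.arctan2(d[1],d[0])))
a=np.arctan2(d[1],d[0])-np.pi/2
print('centre', m[:2]+.0955*np.array([np.cos(np.radians(-11.7)),np.sin(np.radians(-11.7))]))
c=unproj('wrist',[(161/.625,95),(241/.625,95)],.046+.05);d=c[1]-c[0];print(c.round(4),c.mean(0),np.linalg.norm(d),np.degrees(np.arctan2(d[1],d[0])))
```

```text
holder end [[0.3901 0.3078 0.018 ]
 [0.4085 0.3887 0.018 ]] [0.3993 0.3483 0.018 ] 0.08296846558404841 77.19874335944009
centre [0.49280802 0.32891671]
[[0.4101 0.3126 0.096 ]
 [0.4223 0.3718 0.096 ]] [0.4161888  0.34216391 0.096     ] 0.06045812426879026 78.33706408616017
```

Call:
play_rows(translation=[[0.08,0.02,0],[0,0,0.4],[0,0,0.35],[0,0,0.12],[0,0,0]], twist=[[0,0,0.1],[0,0,0],[0,0,0],[0,0,0],[0,0,0]], gripper=[-1,-1,-1,-1,-1])

```text
time: 18.85
tool_pos: [0.4895, 0.3273, 0.2351]
ee_rot: [-3.14, -0.002, 2.928]
wrist_force: [-0.2, -0.5, -2.1]
width: 0.0594
finger_force: 30.0
```

Call:
play_rows(translation=[[0,0,0.08],[0,0,0]], twist=[[0,0,0],[0,0,0]], gripper=[-1,-1])

```text
time: 19.05
tool_pos: [0.4901, 0.3276, 0.2336]
ee_rot: [3.141, 0.0, 2.928]
wrist_force: [0.5, -0.1, -3.0]
width: 0.06
finger_force: 30.0
```

Call:
play_rows(translation=[[0,0,0.05],[0,0,0]], twist=[[0,0,0],[0,0,0]], gripper=[-1,-1])

```text
time: 19.25
tool_pos: [0.49, 0.3275, 0.2315]
ee_rot: [3.142, 0.0, 2.928]
wrist_force: [-0.2, 0.7, -2.9]
width: 0.0597
finger_force: 30.0
```

Call:
play_rows(translation=[[0,0,0.04],[0,0,0]], twist=[[0,0,0],[0,0,0]], gripper=[-1,-1])

```text
time: 19.45
tool_pos: [0.4901, 0.3275, 0.2299]
ee_rot: [3.141, 0.0, 2.928]
wrist_force: [0.9, 0.5, -2.5]
width: 0.0595
finger_force: 30.0
```

Call:
play_rows(translation=[[0,0,0.04],[0,0,0]], twist=[[0,0,0],[0,0,0]], gripper=[-1,-1])

```text
time: 19.65
tool_pos: [0.49, 0.3275, 0.2299]
ee_rot: [3.141, 0.001, 2.928]
wrist_force: [-2.4, -2.3, 4.9]
width: 0.0601
finger_force: 30.0
```

On the floor. Release and retreat.

Call:
play_rows(translation=[[0,0,0],[0,0,0],[0,0,0],[0,0,0],[0,0,0]], twist=[[0,0,0],[0,0,0],[0,0,0],[0,0,0],[0,0,0]], gripper=[1,1,1,1,1])

```text
time: 20.15
tool_pos: [0.49, 0.3275, 0.228]
ee_rot: [-3.141, -0.0, 2.928]
wrist_force: [-0.2, 0.2, -0.1]
width: 0.0932
finger_force: 0.0
```

Call:
play_rows(translation=[[0,0,-0.5],[0,0,-1],[0,0,-1],[0,0,-1],[0.5,0,-0.8],[0.8,0,0],[0.8,0,0],[0,0,0]], twist=[[0,0,0],[0,0,0],[0,0,0],[0,0,0],[0,0,0],[0,0,0],[0,0,0],[0,0,0]], gripper=[1,1,1,1,1,1,1,1])

```text
time: 20.95
tool_pos: [0.4052, 0.346, 0.4012]
ee_rot: [3.14, -0.0, 2.931]
wrist_force: [0.6, 0.0, 0.3]
width: 0.0938
finger_force: 0.0
```

Run:
```python
from h import *
o=robot.get_obs();print(o['time'],o['tool_pos'],o['width'])
b=snap('scene','s7')
for n in ['carton_center','short_carton','specimen_cup']: print(n,[(np.round(q['centre'],4).tolist(),round(q['score'],2)) for q in robot.spot_point(n,'scene')[:2]])
```

```text
20.95 [0.40522213 0.34602704 0.40119052] 0.09382917701974877
carton_center [([0.4897, 0.3282, 0.025], 0.72)]
short_carton [([0.6198, -0.2958, -0.0018], 0.74)]
specimen_cup [([0.7176, -0.2671, 0.0023], 0.97), ([0.4905, 0.3287, 0.0262], 0.34)]
```

View pics/s7.png

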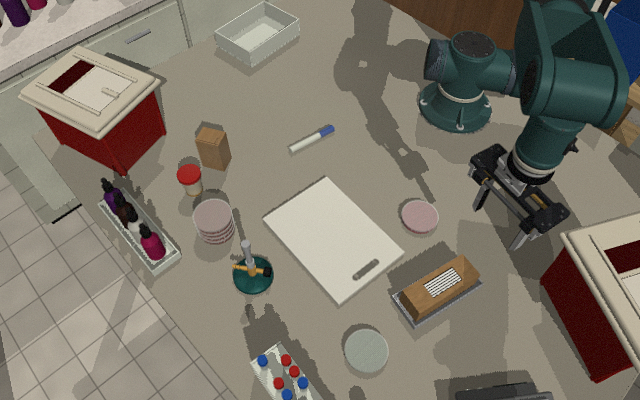

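The carton lies flat in the holder at about (440,287) px, window up. The other things on the bench are at the same pixels as in the first picture, and the gripper is clear.

```bash
python3 -c "
from bench import robot
print(robot.close_job())"
```

```text
the job is handed in; nothing more can be done
None
```

The job is handed in at about 21 s of the 58 s: I stood the carton square against the board edge, released it, pushed it over onto its back on the board, then laid it flat in the holder with its window up; the last picture shows nothing else moved.

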